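Re-seat a loose tube stopper and hold the tube up in its cold-block bore for label reading

TASK

One of the five tubes standing in the cold aluminium block has its stopper sitting too high: push that stopper fully home. Then draw that same tube straight up, without forcing it sideways against its bore, until the whole of its label shows above the block's top while its foot is still down in the bore, so that it stays in its place. Finish while holding it still there, upright, for the clerk to read; leave the other tubes and the things on the desk alone.

Things in the scene. Friction and masses are not known exactly. Their poses are not given: they have to be found in the camera images.
- block: Cold block: fixed, bare aluminium, 100 (x) x 182 (y) x 70 mm, in a black foam tray 124 x 206 x 22 mm. Origin: centre of the tray's underside, on the desk; z up. Flat top 76 mm above the origin. Ten upright round bores 17.2 mm wide, 60 mm deep (floor at 16 mm): two rows 54 mm apart in x, each of five bores 34 mm apart in y. Five hold a tube, five are empty.
- bore0 (a point): Centre of the mouth, at the block's top, of one of the five bores that hold a tube; block frame x = -27, y = -34 mm.
- bore1 (a point): Centre of the mouth, at the block's top, of one of the five bores that hold a tube; block frame x = -27, y = -68 mm.
- bore2 (a point): Centre of the mouth, at the block's top, of one of the five bores that hold a tube; block frame x = -27, y = 68 mm.
- bore3 (a point): Centre of the mouth, at the block's top, of one of the five bores that hold a tube; block frame x = 27, y = -34 mm.
- bore4 (a point): Centre of the mouth, at the block's top, of one of the five bores that hold a tube; block frame x = 27, y = 34 mm.
- tube: The tube whose stopper sits high; in any of the five filled bores. Clear, 16 mm wide, 100 mm long, about 40 g; 40 mm of it shows above the block at the start. Origin: centre of its foot; z up the tube. White label all round, 18 to 56 mm above the foot, hidden in the bore at first: it is clear of the block once the tube is raised over 42 mm; the foot leaves the bore at 60 mm.
- tube_foot (a point): Centre of the underside of that tube (same point as its origin).
- stopper (a joint): How far that tube's stopper stands above its home position, m: 0 = fully home (hard stop), 0.011 to 0.014 at the start. It slides along the tube's z axis, stays where it is put, and moves either way only when pushed or pulled with more than about 8 N; it does not come off.
- stopper_top (a point): Centre of the flat top of that stopper. The stopper is a round ribbed cap 19 mm in diameter and 24 mm high, over the tube's upper end, and may be gripped by its sides. With the stopper home the top is 106 mm above the tube's foot, 46 mm above the block's top.
- tube_b: Another tube of the same make and size, its stopper home (top 106 mm above its foot), standing in another bore. Leave alone. Origin: centre of its foot.
- tube_c: Another tube of the same make and size, its stopper home (top 106 mm above its foot), standing in another bore. Leave alone. Origin: centre of its foot.
- tube_d: Another tube of the same make and size, its stopper home (top 106 mm above its foot), standing in another bore. Leave alone. Origin: centre of its foot.
- tube_e: Another tube of the same make and size, its stopper home (top 106 mm above its foot), standing in another bore. Leave alone. Origin: centre of its foot.
- marker: Capped marker pen lying on the desk, 15 mm thick, 132 mm long along its x. Origin: on the desk under its middle. Leave alone.
- tape: Roll of sticky tape lying flat, 90 mm across, 24 mm high. Origin: centre of its underside. Leave alone.
- dropper: Small white dropper bottle, 28 mm wide, 74 mm high, standing. Origin: centre of its underside. Leave alone.
- pen_cup: Dark metal pen cup 76 mm wide, 100 mm high, pens sticking out to about 135 mm. Origin: centre of its underside. Leave alone.

How it is judged:
On the way:
1. the high stopper is pushed home (within 1.5 mm) while its tube still stands on the floor of its bore (raised less than 4 mm) (value of joint stopper below 0.0015 m and z of tube_foot in the frame of block below 0.02 m), for 0.2 s.
At the end, for the whole second after the job is handed in: Still gripped (over 1 N) and at rest; stopper home within 2 mm; foot raised 41 to 58 mm (label clear of the block, foot still inside), within 3 mm of a bore's axis; tube upright within 0.06 rad and pressing on the block with under 8 N (value of joint stopper below 0.002 m and z of tube_foot in the frame of block between 0.057 and 0.074 m and (horizontal distance between tube_foot and bore0 below 0.003 m or horizontal distance between tube_foot and bore1 below 0.003 m or horizontal distance between tube_foot and bore2 below 0.003 m or horizontal distance between tube_foot and bore3 below 0.003 m or horizontal distance between tube_foot and bore4 below 0.003 m) and angle between tube's own z axis and vertical below 0.06 rad and contact force between the fingers and tube above 1 N and contact force between tube and block below 8 N and linear speed of tube below 0.01 m/s); the arm keeps its last pose, push and grip.
It fails at once if the tube is forced against its bore: more than 30 N between tube and block once it is raised more than 5 mm (contact force between tube and block above 30 N and z of tube_foot in the frame of block above 0.021 m).
It fails at once if the tube is drawn right out of its bore (z of tube_foot in the frame of block above 0.078 m).
It fails at once if another tube is raised or shifted by more than 8 mm (distance of any of tube_b, tube_c, tube_d, tube_e from where it was at the start of the episode above 0.008 m).
It fails at once if something else on the desk is shifted by more than 30 mm (distance of any of marker, tape, dropper, pen_cup from where it was at the start of the episode above 0.03 m).
It also fails if it takes over 42 s, if anything falls off the work surface, if the arm or the gripper's body presses on something with over 40 N, if the wrist force passes 120 N, or if a joint passes its speed limit or range.

ROBOT

A 6-joint arm with a two-finger parallel gripper is mounted at the origin on the work surface. World frame = base frame: x ahead of the robot, y to its left, z up, the work surface at z = 0. Lengths are in m, angles in rad, forces in N, time in s.
With the tool pointing down it reaches from about 0.325 to 0.775 m from the base axis. Payload 5.5 kg.
Tool frame: the origin (TCP) lies at the centre of the arm's flange, where the gripper is bolted on; the fingertips stand 182 mm ahead of it and the grasp point (between the pads) lies 163 mm ahead of it; z points along the fingers, y is the line along which they close (so a half turn about z gives the same grasp; the last joint's range is limited). The gripper opens to 88 mm and grips with 3 to 60 N. Pads are 20 mm wide; open, the fingers measure 115 mm over their backs; the gripper's body (75 mm by 178 mm) begins 61 mm behind the grasp point.
Start: joints at [-1.33, 0.091, 1.231, -0, 1.82, -0.057], TCP at [0.176, -0.574, 0.405] pointing down, gripper open.
Joint ranges: [-2.87, 2.87], [-0.86, 2.18], [0.17, 2.46], [-1.51, 4.65], [0.06, 2.69], [-2.65, 2.65]. Speed limits (rad/s): [2.57, 2.57, 3.01, 3.14, 3.14, 3.14].

INTERFACE

Orientations are given as a unit quaternion [w, x, y, z].
In Python, from bench import manip, gripper_open, close, eyes, order, finder gives the robot as it stands. Calls block until the motion is done:
- manip.move_to(position, orientation): joint-space move of the TCP to a pose.
- manip.move_l(position, speed=0.15, orientation=None): straight line of the TCP; orientation=None keeps the orientation; speed is the mean speed in m/s.
- manip.movej(angles): joint-space move.
- gripper_open() and close(): open the fingers fully, or close them until they stop; the grip force is fixed at half the most.
- manip.hold(seconds).
- manip.inverse_kinematics(position, orientation): joint angles nearest the present ones, or None.
- manip.state(): the state.
- eyes.get_image(name): name is "side" or "top" or "wrist"; returns a dict with "frame" (384x512x3 uint8, blue, green, red), "depth" (384x512 float32, m along the optical axis (not along the pixel's ray), 0 where there is no reading), "camera_matrix" (3x3 intrinsics, pixels), "view" (4x4, takes a point from world to camera coordinates). Camera axes: x right, y up, looking along -z (the intrinsics and any distortion apply to the point x, -y, -z); pixel columns grow to the right and rows downward; lengths in m; the calibration is good to about 2 mm. A picture is of the moment at which its call begins.
A pose or a line that the arm cannot do raises manip.IKError and nothing moves.
- order.job_done(): hands the job in; it is judged then, once.
Trained networks look in a picture, given as the dict that the camera call returned (one of the last four; its "shot" number tells which), for a name from the list of things; names that differ only in an ending like _2 or _b are one class to them, and where a whole thing is asked for, a point or a joint stands for the part that bears it (a point fixed in the world has none). Each returns a list of dicts, best first, with "conf" (0 to 1); they miss things now and then, are a little off and sometimes report something else, mostly with a low value. They report only what shows in the picture. A call takes as long as a camera call.
- finder.regions_of(target, picture): "mask" (384x512 bool, what is visible of it) and "bbox" ([left, top, right, bottom] in pixels, round what is visible of it).
The state is a dict: "time": time; "joint_pos": joint angles; "dq": joint speeds; "joint_torque": joint torques, N m; "ee_pos": TCP position; "ee_rot": TCP orientation; "ft_force": force on the tool from outside, world axes, zero at the start; "moment": the same for the moment, N m; "finger_gap": finger opening in m; "finger_force": force on a finger pad.
Only numpy, scipy, OpenCV 4.12 (cv2) and the standard library are available. Lean on these libraries where they do the work, as an engineer would, in place of code of your own. Each camera call takes 0.05 s, during which the arm holds its last target. There are 200 camera calls.

## Working session

There is one attempt and no reset: what is moved stays moved. The work goes in short steps, each a Python script; the robot and the scene stay as the last script left them, time stands still between calls to the robot, and variables do not carry over. Pictures are saved under pics/ and viewed, at most 10 in all, crops included, and the job is handed in when it is done.

```bash
ls; mkdir -p pics
python3 - <<'E'
from bench import *
import cv2, numpy as np, pickle
P={n:eyes.get_image(n) for n in("side","top","wrist")}
pickle.dump(P,open('p0.pkl','wb'))
cv2.imwrite('pics/a.png',np.hstack([cv2.resize(P['side']['frame'],(400,300)),cv2.resize(P['top']['frame'],(400,300))]))
for n in P: print(n,P[n]['camera_matrix'].round(1).tolist(),P[n]['view'].round(3).tolist(),P[n].keys(),(P[n]['depth']>0).mean())
for n in ('side','top'):
  for t in('stopper','tube','tube_b','block'):
    print(n,t,[(round(r['conf'],2),r['bbox']) for r in finder.regions_of(t,P[n])])
s=manip.state();print(s['time'],s['ee_rot'],s['finger_gap'])
E
```

```text
bench.py
pics
side [[453.0, 0.0, 257.1], [0.0, 453.0, 194.2], [0.0, 0.0, 1.0]] [[-0.949, -0.315, 0.016, 0.577], [0.223, -0.632, 0.742, -0.229], [-0.224, 0.708, 0.67, -0.965], [0.0, 0.0, 0.0, 1.0]] dict_keys(['frame', 'depth', 'camera_matrix', 'view', 'shot']) 0.9960225423177084
top [[413.1, 0.0, 260.0], [0.0, 413.1, 195.2], [0.0, 0.0, 1.0]] [[-0.133, -0.991, -0.001, 0.063], [0.969, -0.13, 0.211, -0.62], [-0.209, 0.027, 0.978, -1.159], [0.0, 0.0, 0.0, 1.0]] dict_keys(['frame', 'depth', 'camera_matrix', 'view', 'shot']) 0.9959869384765625
wrist [[289.6, 0.0, 257.9], [0.0, 289.6, 194.2], [0.0, 0.0, 1.0]] [[0.293, -0.956, -0.002, -0.599], [0.921, 0.283, -0.268, 0.032], [0.257, 0.076, 0.963, -0.39], [0.0, 0.0, 0.0, 1.0]] dict_keys(['frame', 'depth', 'camera_matrix', 'view', 'shot']) 0.9957377115885416
side stopper [(0.55, [280.0, 210.9, 288.0, 223.7])]
side tube [(0.63, [278.6, 213.8, 288.6, 236.7]), (0.61, [287.3, 196.7, 296.0, 214.4]), (0.56, [298.6, 234.9, 312.2, 256.4]), (0.45, [312.1, 195.6, 321.0, 200.0])]
side tube_b [(0.63, [278.6, 213.8, 288.6, 236.7]), (0.61, [287.3, 196.7, 296.0, 214.4]), (0.56, [298.6, 234.9, 312.2, 256.4]), (0.45, [312.1, 195.6, 321.0, 200.0])]
side block [(0.8, [256.6, 195.9, 332.6, 288.2])]
top stopper [(0.44, [233.0, 222.1, 240.0, 230.1])]
top tube [(0.6, [224.4, 244.1, 233.1, 250.1]), (0.55, [276.4, 239.8, 279.4, 243.3]), (0.53, [258.1, 221.3, 265.0, 228.3]), (0.38, [234.2, 223.1, 241.2, 229.4]), (0.25, [213.1, 140.9, 248.4, 163.2])]
top tube_b [(0.6, [224.4, 244.1, 233.1, 250.1]), (0.55, [276.4, 239.8, 279.4, 243.3]), (0.53, [258.1, 221.3, 265.0, 228.3]), (0.38, [234.2, 223.1, 241.2, 229.4]), (0.25, [213.1, 140.9, 248.4, 163.2])]
top block [(0.95, [215.4, 213.7, 289.3, 259.3]), (0.73, [234.0, 221.5, 239.1, 229.9])]
0.55 [-2.73088336e-05  9.88933808e-01  1.48357417e-01  8.73146685e-06] 0.08809818246070916
```

View pics/a.png

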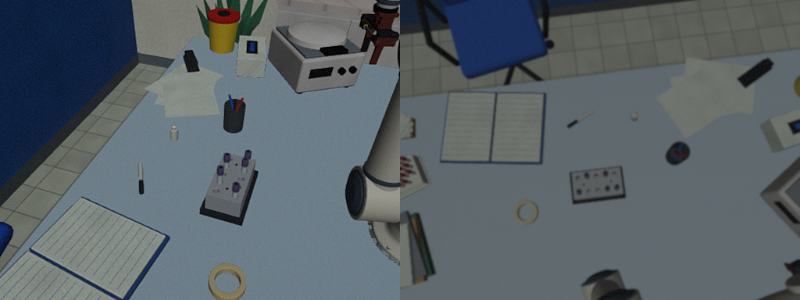

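The side view (left) shows the block near (230,185) with five dark-capped tubes. The top view (right) shows it at about (597,184). It's too small to measure from here, so I'll estimate the pose roughly and then take wrist views.

```bash
cat > h.py <<'E'
from bench import *
import cv2, numpy as np
from scipy.spatial.transform import Rotation as R
def deproj(p,u,v,d):
    K=p['camera_matrix'];V=p['view']
    c=np.stack([(u-K[0,2])/K[0,0]*d,-(v-K[1,2])/K[1,1]*d,-d],-1)
    return (c-V[:3,3])@V[:3,:3]
def cloud(p,m=None):
    m=(p['depth']>0) if m is None else m&(p['depth']>0)
    v,u=np.nonzero(m); return deproj(p,u,v,p['depth'][v,u]),u,v
def proj(p,X):
    c=np.asarray(X)@p['view'][:3,:3].T+p['view'][:3,3]
    K=p['camera_matrix'];return np.stack([K[0,0]*c[...,0]/-c[...,2]+K[0,2],-K[1,1]*c[...,1]/-c[...,2]+K[1,2]],-1)
def quat(yaw): # tool down, tool y axis at angle yaw from world y
    q=(R.from_euler('z',yaw)*R.from_quat([1,0,0,0])).as_quat(); return [q[3],*q[:3]]
E
python3 - <<'E'
from h import *
import pickle
P=pickle.load(open('p0.pkl','rb'))
for n in('top','side','wrist'):
    p=P[n];X,u,v=cloud(p)
    m=(X[:,2]>.066)&(X[:,2]<.082)&(np.hypot(X[:,0],X[:,1])>.3)&(np.hypot(X[:,0],X[:,1])<.8)
    Y=X[m]
    # keep near the block: cluster around median
    c=np.median(Y,0) if len(Y) else None
    if c is None: print(n,'none');continue
    Y=Y[np.linalg.norm(Y-c,axis=1)<.12]
    print(n,len(Y),Y.mean(0).round(4),cv2.minAreaRect((Y[:,:2]*1000).astype(np.float32)))
V=P['wrist']['view'];C=-V[:3,:3].T@V[:3,3]
s=manip.state();q=s['ee_rot'];T=R.from_quat([*q[1:],q[0]])
print('cam in tool',T.inv().apply(C-s['ee_pos']).round(4),'look',T.inv().apply(-V[2,:3]).round(3),'camx',T.inv().apply(V[0,:3]).round(3))
E
```

```text
top 1835 [0.5086 0.0202 0.076 ] ((510.0521240234375, 18.985977172851562), (181.79159545898438, 100.65824890136719), 89.3320083618164)
side 2143 [0.5066 0.0338 0.0753] ((509.69384765625, 17.37512969970703), (186.126220703125, 100.53975677490234), 89.29248809814453)
wrist 697 [ 0.2941 -0.6504  0.0735] ((284.710205078125, -655.327880859375), (202.13194274902344, 3.9415788650512695), 32.644779205322266)
cam in tool [ 0.073  -0.0003  0.0219] look [-0.268 -0.002  0.963] camx [-0.001  1.     0.002]
```

Run:
```python
from h import *
import pickle
W=[]
for x,y in((.51,-.03),(.53,.06)):
    manip.move_to([x,y,.38],quat(0)); manip.hold(.2)
    p=eyes.get_image('wrist');W.append(p)
    for t in('stopper','tube'):
        print(t,[(round(r['conf'],2),np.round(r['bbox']).tolist()) for r in finder.regions_of(t,p)])
pickle.dump(W,open('w.pkl','wb'))
s=manip.state();print(s['time'],s['joint_pos'].round(2) if hasattr(s['joint_pos'],'round') else s['joint_pos'])
for p in W:
    X,u,v=cloud(p)
    near=(abs(X[:,0]-.51)<.08)&(abs(X[:,1]-.018)<.12)
    m=near&(abs(X[:,2]-.076)<.006);Y=X[m]
    print('top',np.median(Y,0).round(4),cv2.minAreaRect((Y[:,:2]*1000).astype(np.float32)))
    m=near&(X[:,2]>.113)&(X[:,2]<.16)
    im=np.zeros(p['depth'].shape,np.uint8);im[v[m],u[m]]=1
    n,l,st,ce=cv2.connectedComponentsWithStats(im)
    for i in range(1,n):
        if st[i,4]<30: continue
        k=l[v,u]==i; z=np.percentile(X[k,2],85);kk=k&(abs(X[:,2]-z)<.004)
        print(ce[i].round(),st[i,4],'z',z.round(4),X[kk].mean(0).round(4))
a=np.hstack([cv2.resize(p['frame'],(400,300)) for p in W]);cv2.imwrite('pics/b.png',cv2.convertScaleAbs(a,alpha=1.6))
```

```text
stopper [(0.79, [144.0, 157.0, 179.0, 186.0])]
tube [(0.92, [232.0, 153.0, 252.0, 182.0]), (0.91, [271.0, 208.0, 293.0, 243.0]), (0.74, [146.0, 154.0, 184.0, 184.0]), (0.73, [232.0, 207.0, 255.0, 240.0]), (0.6, [118.0, 205.0, 156.0, 242.0])]
stopper [(0.87, [256.0, 178.0, 281.0, 208.0]), (0.73, [221.0, 226.0, 245.0, 262.0])]
tube [(0.93, [326.0, 174.0, 359.0, 206.0]), (0.83, [355.0, 226.0, 390.0, 260.0]), (0.8, [258.0, 170.0, 277.0, 209.0]), (0.68, [320.0, 222.0, 332.0, 248.0]), (0.59, [222.0, 224.0, 241.0, 261.0])]
3.9833 [ 0.05 -0.09  1.46 -0.    1.78  1.62]
top [0.5145 0.0156 0.0751] ((510.1640930175781, 17.083969116210938), (182.51783752441406, 100.56729125976562), 89.26625061035156)
[160. 170.] 625 z 0.1338 [0.5382 0.0499 0.1331]
[243. 170.] 424 z 0.1219 [ 0.5373 -0.0176  0.1212]
[129. 228.] 429 z 0.1218 [0.485  0.0844 0.1211]
[243. 229.] 393 z 0.1218 [ 0.4837 -0.0169  0.1211]
[281. 230.] 388 z 0.1217 [ 0.4832 -0.0506  0.121 ]
top [0.5155 0.0223 0.0751] ((510.05767822265625, 16.859649658203125), (182.6217498779297, 100.89562225341797), 89.25778198242188)
[268. 194.] 524 z 0.1337 [0.5383 0.0505 0.1331]
[347. 193.] 424 z 0.1217 [ 0.5373 -0.0169  0.121 ]
[230. 248.] 376 z 0.1217 [0.485  0.0851 0.1211]
[380. 248.] 309 z 0.1217 [ 0.4849 -0.0513  0.1209]
```

View pics/b.png

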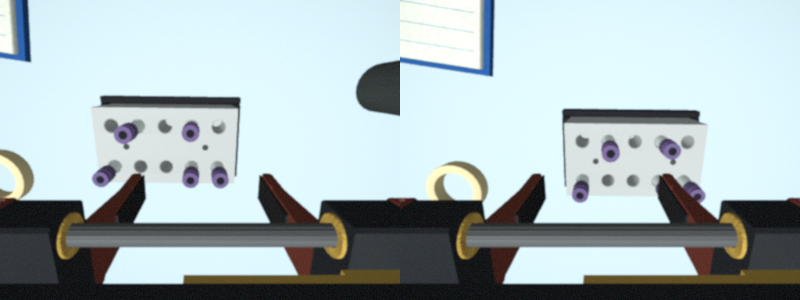

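Both wrist views agree that the high stopper is at bore4. It shows at about (124,133) in the left picture and (610,150) in the right, with its top at z≈0.134 against 0.122 for the others. One more view at the grasp yaw will separate out any hand-camera offset.

```bash
cat >> h.py <<'E'
def blockfit(p):
    X,u,v=cloud(p)
    near=(abs(X[:,0]-.51)<.08)&(abs(X[:,1]-.018)<.12)
    Y=X[near&(abs(X[:,2]-.076)<.006)]
    r=cv2.minAreaRect((Y[:,:2]*1000).astype(np.float32))
    m=near&(X[:,2]>.113)&(X[:,2]<.2)
    im=np.zeros(p['depth'].shape,np.uint8);im[v[m],u[m]]=1
    n,l,st,ce=cv2.connectedComponentsWithStats(im);o=[]
    for i in range(1,n):
        if st[i,4]<30: continue
        k=l[v,u]==i; z=np.percentile(X[k,2],85);kk=k&(abs(X[:,2]-z)<.004)
        c=cv2.minEnclosingCircle((X[kk,:2]*1000).astype(np.float32))
        o.append((X[kk].mean(0).round(4).tolist(),np.round(c[0],1).tolist(),round(c[1],1)))
    return r,o
E
python3 - <<'E'
from h import *
for yaw in (np.pi/2,-np.pi/2):
    try: print(yaw,manip.inverse_kinematics([.538,.05,.35],quat(yaw)))
    except Exception as e: print(e)
q=[(yaw,manip.inverse_kinematics([.538,.05,.38],quat(yaw-.0129))) for yaw in(np.pi/2,-np.pi/2)]
yaw=min([a for a in q if a[1] is not None],key=lambda a:abs(a[1][5]))[0]-.0129
print('yaw',yaw)
s=manip.state();print('ft',np.round(s['ft_force'],2))
manip.move_to([.52,.03,.38],quat(yaw));manip.hold(.2)
p=eyes.get_image('wrist')
r,o=blockfit(p);print(r);[print(a) for a in o]
import pickle
for w in pickle.load(open('w.pkl','rb')):
    r,o=blockfit(w);print(r);[print(a) for a in o]
close();s=manip.state();print(s['time'],s['finger_gap'],np.round(s['ft_force'],2))
E
```

```text
1.5707963267948966 [ 2.97031495e-02 -7.38208392e-02  1.49301231e+00 -4.44089210e-16
  1.72240119e+00  2.97031495e-02]
-1.5707963267948966 None
yaw 1.5578963267948966
ft [-0.51  1.08 -0.  ]
((509.8866271972656, 16.166793823242188), (181.9894256591797, 100.37342834472656), 89.21076202392578)
([0.4842, 0.0848, 0.1211], [484.1, 84.6], 9.5)
([0.5375, 0.0503, 0.1331], [537.8, 50.0], 9.7)
([0.4753, 0.0323, 0.1983], [475.4, 31.2], 9.6)
([0.5633, 0.0308, 0.1983], [563.1, 29.9], 9.9)
([0.4829, -0.0166, 0.121], [482.7, -17.4], 9.8)
([0.5365, -0.0173, 0.1209], [536.6, -18.0], 9.8)
([0.4826, -0.0463, 0.1206], [482.4, -49.2], 9.0)
((510.1640930175781, 17.083969116210938), (182.51783752441406, 100.56729125976562), 89.26625061035156)
([0.5382, 0.0499, 0.1331], [538.0, 50.4], 9.8)
([0.5373, -0.0176, 0.1212], [536.9, -17.5], 9.5)
([0.485, 0.0844, 0.1211], [484.9, 85.3], 10.0)
([0.4837, -0.0169, 0.1211], [483.2, -16.9], 9.6)
([0.4832, -0.0506, 0.121], [482.8, -50.7], 9.4)
([0.5112, 0.0141, 0.1983], [509.9, 14.8], 9.9)
([0.5128, -0.074, 0.1984], [511.9, -74.6], 7.9)
((510.05767822265625, 16.859649658203125), (182.6217498779297, 100.89562225341797), 89.25778198242188)
([0.5383, 0.0505, 0.1331], [537.9, 50.4], 9.6)
([0.5373, -0.0169, 0.121], [537.0, -17.2], 9.6)
([0.531, 0.1036, 0.1984], [529.9, 103.5], 9.8)
([0.5309, 0.0155, 0.1982], [529.6, 15.7], 9.7)
([0.485, 0.0851, 0.1211], [484.6, 85.1], 9.6)
([0.4849, -0.0513, 0.1209], [482.6, -50.4], 9.7)
7.0083 0.0006588382708932602 [ 0.94  0.52 -0.59]
```

Fingertips in the images sit within 0.7 mm of the TCP, so the corrected stopper position is (0.5383, 0.0505). Next I push it down.

Run:
```python
from h import *
x,y=.5383,.0505; Q=quat(1.5579)
manip.move_to([x,y,.328],Q)
f0=np.array(manip.state()['ft_force'])
manip.move_l([x,y,.307],speed=.03)
for z in np.arange(.306,.2995,-.0005):
    manip.move_l([x,y,z],speed=.02)
    s=manip.state();f=np.array(s['ft_force'])-f0
    print(round(z,4),np.round(s['ee_pos'],4)[2],f.round(1))
    if f[2]>22: break
manip.hold(.3)
manip.move_l([x,y,.33],speed=.1)
manip.move_l([.52,.03,.38],speed=.15,orientation=Q)
p=eyes.get_image('wrist');r,o=blockfit(p);[print(a) for a in o]
s=manip.state();print(s['time'])
```

```text
0.306 0.3079 [ 0.4 -0.3  5.7]
0.3055 0.3075 [-1.5 -0.6  6.7]
0.305 0.3071 [-1.8  0.9  7.5]
0.3045 0.3066 [-0.3  0.4  7.3]
0.304 0.3061 [-0.6 -0.1  7. ]
0.3035 0.3056 [-0.9 -0.3  7.5]
0.303 0.3051 [-0.7  0.8  6.7]
0.3025 0.3046 [-1.2  0.5  7.5]
0.302 0.3042 [-0.4 -0.   7.2]
0.3015 0.3042 [-1.3  0.1  8.6]
0.301 0.3042 [-0.9  0.8  9.5]
0.3005 0.3041 [-0.7  0.6 11.2]
0.3 0.3041 [-2.   0.7 13.5]
0.2995 0.3041 [-1.9 -0.4 14.6]
([0.4843, 0.0848, 0.1211], [484.1, 84.6], 9.6)
([0.537, 0.0502, 0.1211], [537.0, 50.0], 9.4)
([0.5197, 0.0411, 0.198], [519.5, 41.4], 8.6)
([0.483, -0.0138, 0.1209], [482.9, -16.6], 9.3)
([0.5415, -0.0139, 0.1208], [541.1, -14.1], 7.1)
13.05
```

The stopper came home: there is a hard stop at tip z=0.122, and the top now matches the others. Next is gripping the cap.

Run:
```python
from h import *
x,y=.538,.0505
gripper_open()
manip.move_l([x,y,.33],speed=.15,orientation=quat(1.5579))
manip.move_l([x,y,.271],speed=.08); manip.hold(.2)
f0=np.array(manip.state()['ft_force']);print(f0.round(2))
close();manip.hold(.3)
s=manip.state();print('grip',s['finger_gap'],s['finger_force'],(np.array(s['ft_force'])-f0).round(2),np.round(s['moment'],2),np.round(s['ee_pos'],4))
manip.move_l([x,y,.276],speed=.02);manip.hold(.2)
s=manip.state();print('lift5',s['finger_gap'],s['finger_force'],(np.array(s['ft_force'])-f0).round(2),np.round(s['ee_pos'],4),s['time'])
```

```text
[-0.73 -0.34 -0.42]
grip 0.0184000307968202 29.999907910823822 [ 1.22  0.39 -0.77] [-0.05 -0.1   0.03] [0.538  0.0505 0.271 ]
lift5 0.018307157345213834 30.000025928020477 [ 1.13 -0.33  0.65] [0.538  0.0505 0.2759] 18.0167
```

Run:
```python
from h import *
x,y=.538,.0505
for z in(.285,.297,.309,.3205):
    manip.move_l([x,y,z],speed=.03);s=manip.state();f=np.array(s['ft_force'])
    print(np.round(s['ee_pos'],4),f.round(1),round(s['finger_gap'],4),round(s['finger_force'],1))
    if np.hypot(*f[:2])>12: break
manip.hold(.4)
p=eyes.get_image('side');c=proj(p,[x,y,.13]).astype(int);print(c)
cv2.imwrite('pics/c.png',cv2.convertScaleAbs(cv2.resize(p['frame'][c[1]-60:c[1]+60,c[0]-80:c[0]+80],(640,480),interpolation=cv2.INTER_CUBIC),alpha=1.5))
s=manip.state();print(s['time'],np.round(s['ft_force'],1),np.round(s['moment'],2))
```

```text
[0.538  0.0505 0.2854] [-0.7  0.3  0.4] 0.0184 30.0
[0.538  0.0505 0.2972] [-0.9 -0.2 -1.2] 0.0181 30.0
[0.538  0.0505 0.3092] [ 0.  -0.4 -0.5] 0.0184 30.0
[0.538  0.0505 0.3207] [ 0.6  0.1 -0.7] 0.0186 30.0
[281 215]
20.55 [-0.2  0.1 -0.2] [-0.04 -0.13 -0.03]
```

View pics/c.png

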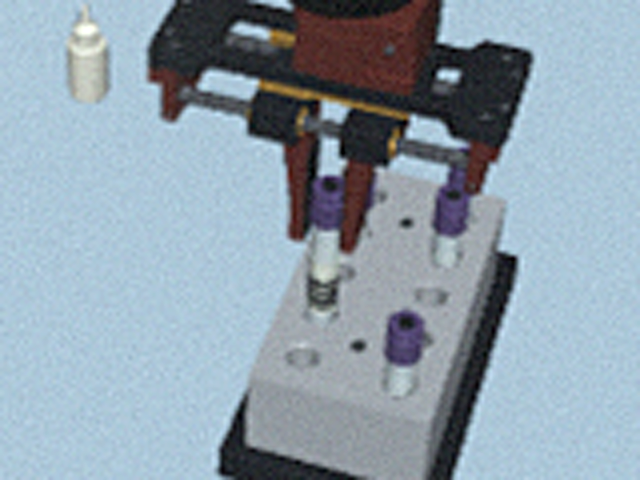

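The picture shows the tube upright in its bore between the fingers. The whole label shows at about (322,230–305), with a clear strip of glass below it at (322,312).

```bash
python3 -c "
from bench import *
print(order.job_done())"
```

```text
the job is handed in; nothing more can be done
None
```

Job handed in: I pushed the high stopper (bore4) home, then raised its tube about 50 mm so the whole label shows, and the arm is holding it still and upright; the hand-in call gave no verdict.

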